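# Start the laser marker with its spring-return switch

### The arm

A 6-joint arm with a two-finger parallel gripper is mounted at the origin on the work surface. World frame = base frame: x ahead of the robot, y to its left, z up, the work surface at z = 0. Lengths are in m, angles in rad, forces in N, time in s.
With the tool pointing down it reaches from about 0.2 to 0.875 m from the base axis. Payload 3.4 kg.
Tool frame: the origin (TCP) lies on the mounting face of the last link; the fingertips stand 199 mm ahead of it and the grasp point (between the pads) lies 180 mm ahead of it; z points along the fingers, x is the direction in which the jaws open and shut, and the axes are right-handed (so a half turn about z gives the same grasp; the last joint's range is limited). The gripper opens to 94 mm and grips with 3 to 60 N. Pads are 16 mm wide; open, the fingers measure 119 mm over their backs; the gripper's body (75 mm by 177 mm) begins 78 mm behind the grasp point.
Start: joints at [1.085, 0.276, 1.505, -0, 1.361, -0.121], TCP at [0.205, 0.537, 0.405] pointing down, gripper open.
Joint ranges: [-2.89, 2.89], [-0.75, 2.08], [0.22, 2.7], [-1.18, 4.32], [0.11, 2.71], [-2.7, 2.7]. Speed limits (rad/s): [2.57, 2.57, 3.14, 3.14, 3.14, 3.14].

### API

Orientations are given as a unit quaternion [x, y, z, w].
In Python, from rig import bot gives the robot as it stands.
- The arm moves only by the tool drive_tool, never from a script. Its argument "motion" is a list of rows, each a list of 5 numbers: the shift along the tool's x, y, z in m, then the turn about the tool's z in degrees, then the finger opening in m, from 0 to 0.094. A call has exactly 5 rows; each row shifts and turns the commanded pose from where the row before left it, along the tool's axes as they then stand; what a row does not reach is not made up. A row lasts 1/12 s, in which the tool goes at most 41.7 mm and 7.16 degrees, less where a joint would pass 70% of its speed; a pose out of reach is approached as far as the arm can. A call is refused whole if a number of a shift passes 0.0417 or a number of a turn 7.16, either way. A call with a gripper value outside its range is refused whole. The fingers move at their own pace and stop on an object; "force" is the grip in N (left out, the last holds). Time passes only in rows, so rows that do not move let the fingers close, or fill a call up. It gives the time, the measured TCP pose, the force and the opening at its end, in the units of the state.
- bot.get_state(): the state, without advancing time (a new reading comes with each control period).
- bot.capture(name): name is "scene" or "top" or "wrist"; returns the picture (420x560x3 uint8, blue, green, red); there is no depth.
- bot.camera_params(name): a dict with "fx", "fy", "cx", "cy" (pixels), "k1" (the pictures are not rectified: a ray, as slopes to the right and down, at radius r is drawn at 1 + k1 r^2 times it, then the intrinsics apply), "eye" and "orientation" of the camera in the world. Camera axes: x right, y up, looking along -z (the intrinsics and any distortion apply to the point x, -y, -z); pixel columns grow to the right and rows downward; lengths in m; the calibration is good to about 2 mm. A picture is of the moment at which its call begins: read the wrist's pose just before it. camera_params takes no time and is no camera call; for the wrist camera it gives the pose at the moment of the call.
- bot.sign_off(): hands the job in, once; it reports no verdict.
Trained networks look in the newest picture that a camera, given by its name, has taken for a name from the list of things; names that differ only in an ending like _2 or _b are one class to them, and where a whole thing is asked for, a point or a joint stands for the part that bears it (a point fixed in the world has none). Each returns a list of dicts, best first, with "score" (0 to 1); they miss things now and then, are a little off and sometimes report something else, mostly with a low value. They report only what shows in the picture. A call takes as long as a camera call. They do not tell look-alikes from the thing itself.
- bot.recognise(query, camera): "location" ([x, y, z] in m, in world coordinates, good to about 4 mm: the middle of the surface that is visible of it).
- bot.cut_out(query, camera): "region" (420x560 bool, what is visible of it).
The state is a dict: "time": time; "qpos": joint angles; "joint_velocities": joint speeds; "effort": joint torques, N m; "tool_pos": TCP position; "tcp_rot": TCP orientation; "force": force on the tool from outside, world axes, zero at the start; "torque": the same for the moment, N m; "finger_gap": opening from 0.0 (shut) to 1.0 (fully open).
Only numpy, scipy, OpenCV 4.12 (cv2) and the standard library are available. Lean on these libraries where they do the work, as an engineer would, in place of code of your own. Each camera call takes 0.05 s, during which the arm holds its last target.

### The job

Start the marking run: twist the black switch on the green collar clockwise (seen from above) all the way to its stop, hold it there for a moment, then let go so that it springs back to rest. Do not turn the switch on the yellow collar or press the red stop button.

Things in the scene. Friction and masses are not known exactly. Their poses are not given: they have to be found in the camera images.
- start_switch_grip (a point): Black upright bar on a GREEN round collar (66 mm across) on a fixed grey box 80 x 80 x 60 mm high. Bar: 44 mm long (point x), 14 mm thick (point y). The point is on its vertical turning axis (z, up), 100 mm above the work surface, 11 mm below the bar's top; free for fingertips to 24 mm below it (42 mm round foot there). White line on top at the -x end. Box yaw within 35 degrees either way.
- start_switch (a joint): Turn of the green-collar start switch in rad: 0 at rest, growing clockwise seen from above to the hard stop at 1.047 (60 degrees). A spring drives it back to 0 when let go; it takes about 0.08 N m to leave rest and 0.2 N m at the stop.
- vent_switch (a joint): Turn in rad (0 at rest) of the extractor switch: same bar, box and spring, but on a YELLOW collar. Leave it at rest. The boxes stand at least 190 mm apart, centre to centre; a loose amber bottle (110 mm high) and a stepped aluminium gauge block (36 mm high) stand at least 100 mm from their centres.
- stop_button (a joint): Travel in m (0 up, 0.006 pressed) of the red round stop button, 40 mm across, on top of the third grey box. Leave it unpressed.
There are look-alikes about, which are no part of the job. Leave any blue or pink look-alike of the part that bears vent_switch alone.

How it is judged:
On the way:
1. the start switch is twisted to its stop (within 10 degrees) and held there 0.3 s (value of joint start_switch above 0.872 rad), for 0.3 s.
At the end, for the whole second after the job is handed in: After having been held at its stop, the start switch is let go and back at rest (within 0.1 rad); the extractor switch is at rest (within 0.1 rad) and the stop button up (within 2 mm) (value of joint each of start_switch, vent_switch below 0.1 rad and value of joint stop_button below 0.002 m); the robot touches nothing.
It fails at once if the extractor switch (yellow collar) is turned by more than 10 degrees (value of joint vent_switch above 0.175 rad).
It fails at once if the stop button is pressed by more than 3 mm (value of joint stop_button above 0.003 m).
It also fails if it takes over 34 s, if anything falls off the work surface, if the arm or the gripper's body presses on something with over 40 N, if the wrist force passes 120 N, or if a joint passes its speed limit or range.

## Working session

There is one attempt and no reset: what is moved stays moved. The work goes in short steps, Python scripts to look and compute and a tool call to move; the robot and the scene stay as the last step left them, time stands still between calls to the robot, and variables do not carry over. Pictures are saved under pics/ and viewed, and the job is handed in when it is done.

Besides the shell and the picture viewer there is one more tool, called after ">>>" as name([rows], argument=value, ...), one row to a line, values as JSON. drive_tool: Moves the arm, as the interface text tells. Its arguments: {"type":"object","properties":{"motion":{"type":"array"},"force":{"type":"number"}},"required":["motion"]}

```bash
mkdir -p pics; ls
python3 - <<'E'
from rig import bot
import cv2
s=bot.get_state();print(s)
for n in("scene","top","wrist"):
    cv2.imwrite(f"pics/{n}0.png",bot.capture(n));print(n,bot.camera_params(n))
for n in("scene","top"):
    print(n,[(r["score"],r["location"]) for r in bot.recognise("start_switch",n)])
E
```

```text
pics
{'time': 0.0, 'qpos': array([ 1.08500869e+00,  2.76577634e-01,  1.50608359e+00, -1.59594661e-05,
        1.36067213e+00, -1.20997568e-01]), 'joint_velocities': array([ 0.00090546,  0.00099689,  0.00085893, -0.00049375, -0.000377  ,
       -0.00036746]), 'effort': array([-2.05332508e-03, -4.04580832e+01, -2.37229729e+01,  6.96701487e-02,
        3.46665073e-02, -1.08098434e-04]), 'tool_pos': array([0.2050475 , 0.53698728, 0.40383407]), 'tcp_rot': array([ 8.23634941e-01,  5.67119675e-01, -7.67572051e-04,  4.10371099e-04]), 'force': array([-0.44430131, -0.21103138,  0.24316649]), 'torque': array([-0.04352321, -0.04600411, -0.0307365 ]), 'finger_gap': 0.9974500953551534}
scene {'fx': 505.5402997258496, 'fy': 505.5402997258496, 'cx': 278.45321600410284, 'cy': 204.71517613847317, 'k1': -0.13048027793450792, 'eye': array([ 1.12621233, -0.61043182,  1.04071157]), 'orientation': array([0.30966782, 0.127095  , 0.37430919, 0.86478051])}
top {'fx': 517.4282533172826, 'fy': 517.4282533172826, 'cx': 278.5336675469212, 'cy': 211.92836146295377, 'k1': 0.01917556088380904, 'eye': array([ 0.38543735, -0.05324854,  1.28284812]), 'orientation': array([ 0.05684566, -0.05507183, -0.70308931,  0.70668316])}
wrist {'fx': 313.4034287199883, 'fy': 313.4034287199883, 'cx': 279.8243495258013, 'cy': 211.86350110899033, 'k1': -0.0063718354505044985, 'eye': array([0.13906664, 0.56150363, 0.38486755]), 'orientation': array([-0.1010054 , -0.06903644,  0.56292096,  0.81740558])}
scene [(0.77, [0.5649, 0.2317, 0.0906])]
top [(0.52, [0.5694, 0.2331, 0.0951])]
```

View pics/scene0.png

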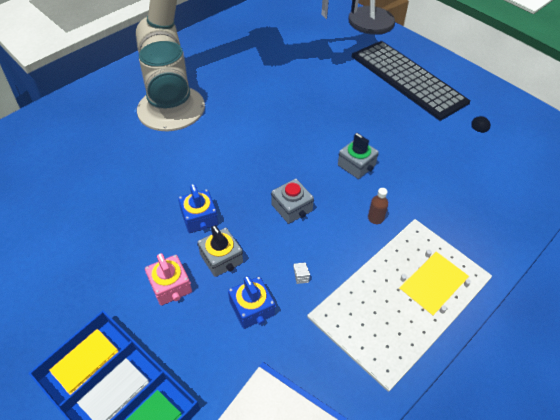

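View pics/top0.png

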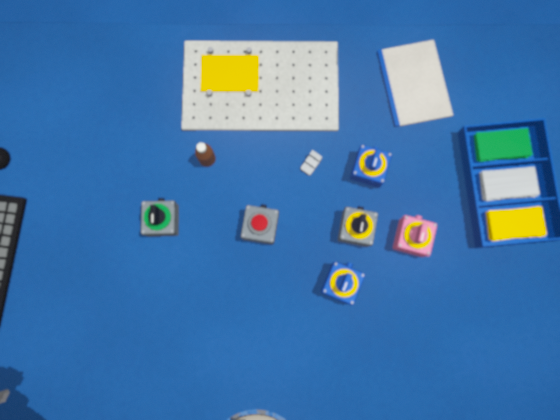

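Scene view: the green-collar switch is at (359,150), and the yellow-collar grey box at (220,245). The blue look-alikes are at (198,205) and (251,298), the pink one at (167,275), and the red button at (292,192). In the top view the green one is at (158,217). I'll use the green-collar one. Next come a close crop and a measurement.

```bash
cat > h.py <<'E'
import numpy as np,cv2
from scipy.spatial.transform import Rotation as R
def dist(p): return np.array([p["k1"],0,0,0,0.])
def K(p): return np.array([[p["fx"],0,p["cx"]],[0,p["fy"],p["cy"]],[0,0,1.]])
def toplane(p,uv,z):
    # k1 model as OpenCV
    q=cv2.undistortPoints(np.array(uv,float).reshape(-1,1,2),K(p),dist(p)).reshape(-1,2)
    d=np.c_[q[:,0],-q[:,1],-np.ones(len(q))]
    d=R.from_quat(p["orientation"]).apply(d)
    z=np.broadcast_to(z,len(q))
    return p["eye"]+d*((z-p["eye"][2])/d[:,2])[:,None]
def proj(p,P):
    c=R.from_quat(p["orientation"]).inv().apply(np.atleast_2d(P)-p["eye"])
    c=c*[1,-1,-1]
    return cv2.projectPoints(c.reshape(-1,1,3),np.zeros(3),np.zeros(3),K(p),dist(p))[0].reshape(-1,2)
E
python3 - <<'E'
from rig import bot
from h import *
pt=bot.camera_params("top");ps=bot.camera_params("scene")
print(toplane(pt,[(158,217)],.1),toplane(ps,[(359,150)],.065))
a=cv2.imread("pics/top0.png");b=cv2.imread("pics/scene0.png")
c1=cv2.resize(a[190:250,125:195],None,fx=8,fy=8,interpolation=cv2.INTER_CUBIC)[:, :560]
cv2.imwrite("pics/c1.png",c1)
cv2.imwrite("pics/c2.png",cv2.resize(b[120:185,325:395],None,fx=8,fy=8,interpolation=cv2.INTER_CUBIC))
E
```

```text
[[0.56118787 0.2286132  0.1       ]] [[0.56818754 0.23905181 0.065     ]]
```

View pics/c1.png

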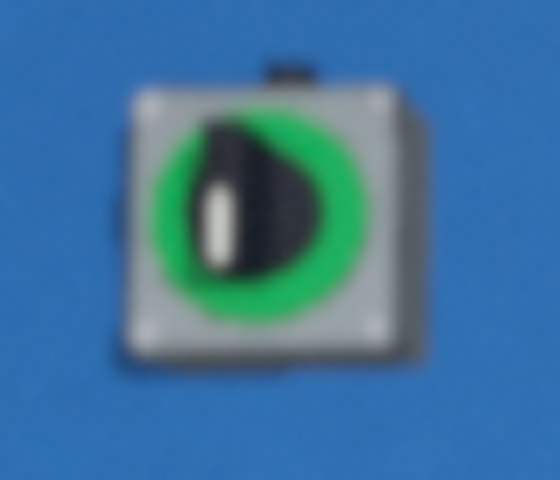

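View pics/c2.png

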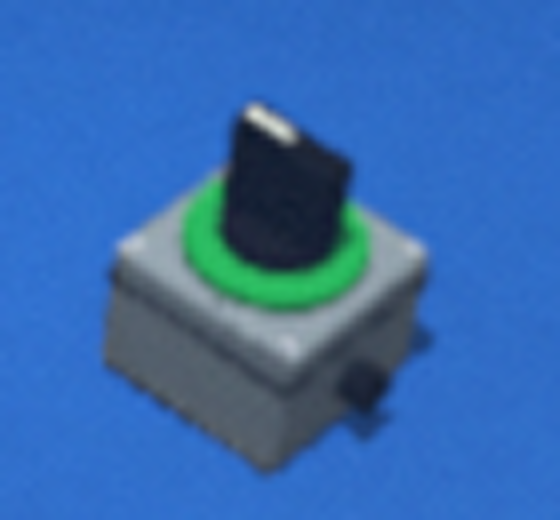

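View pics/wrist0.png

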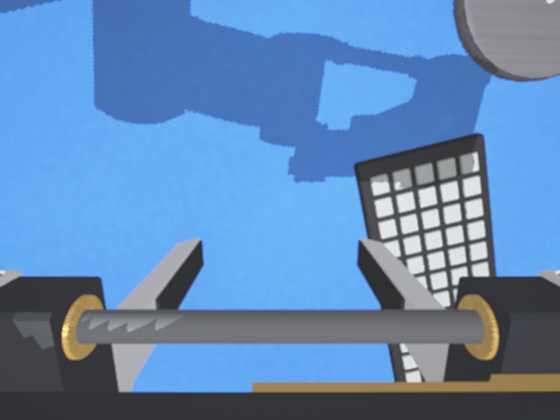

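The crops show a green collar and a black bar on a grey box. The bar lies about along world x, with its white line at the near (-x) end. Measuring it precisely.

Run:
```python
from rig import bot
from h import *
pt=bot.camera_params("top");ps=bot.camera_params("scene")
f=lambda L,x0,y0:[(x0+(x+.5)/8-.5,y0+(y+.5)/8-.5) for x,y in L]
def col(img,p,x0,x1,y0,y1):
    hsv=cv2.cvtColor(img,cv2.COLOR_BGR2HSV);m=cv2.inRange(hsv,(50,120,60),(80,255,255));mm=np.zeros_like(m);mm[y0:y1,x0:x1]=m[y0:y1,x0:x1]
    pts=np.argwhere(mm)[:,::-1]
    P=toplane(p,cv2.convexHull(pts.astype(np.int32)).reshape(-1,2),.066)[:,:2]
    (c,r)=cv2.minEnclosingCircle(P.astype(np.float32));print(c,r, cv2.fitEllipse((P*1000).astype(np.float32)))
col(cv2.imread("pics/top0.png"),pt,125,195,190,250)
col(cv2.imread("pics/scene0.png"),ps,325,395,120,185)
c=toplane(pt,f([(133,85),(395,82),(398,355),(130,352)],125,190),.06);print(c,c.mean(0))
e=np.diff(c[:,:2],axis=0);print(np.linalg.norm(e,axis=1),np.degrees(np.arctan2(e[:,1],e[:,0])))
c=toplane(pt,f([(222,128),(218,272),(219,185),(219,265)],125,190),.111);print(c)
c=toplane(ps,f([(240,106),(255,102),(352,157),(340,170)],325,120),.111);print(c)
for w in(((.567,.234,.1)),): print(proj(pt,w),proj(ps,w))
```

```text
(0.5678282976150513, 0.23939837515354156) 0.03159244358539581 ((567.43408203125, 239.3660888671875), (61.5728759765625, 62.640586853027344), 9.332807540893555)
(0.5678476691246033, 0.23938682675361633) 0.03300948813557625 ((567.7308349609375, 239.32281494140625), (63.570316314697266, 65.34627532958984), 5.435807704925537)
[[0.60772743 0.28013818 0.06      ]
 [0.60904181 0.20167796 0.06      ]
 [0.52663352 0.19771984 0.06      ]
 [0.5271607  0.27722298 0.06      ]] [0.56764086 0.23918974 0.06      ]
[0.07847124 0.08250329 0.07950489] [ -89.04025586 -177.25016252   89.62007992]
[[0.5860436  0.24014763 0.111     ]
 [0.54433391 0.23946146 0.111     ]
 [0.56947597 0.24028178 0.111     ]
 [0.54635183 0.23926532 0.111     ]]
[[0.54313396 0.24048043 0.111     ]
 [0.54527157 0.2457887  0.111     ]
 [0.58503394 0.24951911 0.111     ]
 [0.5863679  0.2416565  0.111     ]]
[[155.77258468 214.50236235]] [[359.16180761 141.40939736]]
```

The axis is at about (0.568, 0.239) and the bar yaw about +1.5°. Both cameras agree and the collar diameter fits 66 mm. Moving above it at the present height.

>>> drive_tool([
  [-0.01, 0.03, 0, 0, 0.094],
  [-0.01, 0.03, 0, 0, 0.094],
  [-0.01, 0.03, 0, 0, 0.094],
  [-0.01, 0.03, 0, 0, 0.094],
  [-0.01, 0.03, 0, 0, 0.094],
], force=40)

```text
time: 0.67
tool_pos: [0.3282, 0.4359, 0.4046]
tcp_rot: [0.823, 0.567, -0.0, -0.0]
force: [-0.3, 0.9, 0.2]
finger_gap: 1.0
```

>>> drive_tool([
  [-0.01, 0.03, 0, 0, 0.094],
  [-0.01, 0.03, 0, 0, 0.094],
  [-0.01, 0.03, 0, 0, 0.094],
  [-0.01, 0.03, 0, 0, 0.094],
  [-0.01, 0.03, 0, 0, 0.094],
])

```text
time: 1.08
tool_pos: [0.4507, 0.3355, 0.4047]
tcp_rot: [0.824, 0.567, 0.0, -0.0]
force: [-0.3, 0.7, -1.1]
finger_gap: 1.0
```

>>> drive_tool([
  [-0.01, 0.03, 0, -4.5, 0.094],
  [-0.01, 0.03, 0, -4.5, 0.094],
  [-0.01, 0.03, 0, -4.5, 0.094],
  [-0.01, 0.03, 0, -4.5, 0.094],
  [-0.01, 0.02, 0, -4.4, 0.094],
])

```text
time: 1.5
tool_pos: [0.5776, 0.2563, 0.4044]
tcp_rot: [0.697, 0.717, 0.0, 0.0]
force: [1.1, 0.8, 0.3]
finger_gap: 0.999
```

>>> drive_tool([
  [0, 0, 0, 0, 0.094],
  [0, 0, 0, 0, 0.094],
  [0, 0, 0, 0, 0.094],
  [0, 0, 0, 0, 0.094],
  [0, 0, 0, 0, 0.094],
])

```text
time: 1.92
tool_pos: [0.5743, 0.2586, 0.405]
tcp_rot: [0.697, 0.717, 0.0, -0.0]
force: [0.5, -0.5, -0.5]
finger_gap: 1.002
```

```bash
cat > st.py <<'E'
from rig import bot
from h import *
def st(tx=.5677,ty=.2393,yaw=91.5,z=.278):
    s=bot.get_state();Rm=R.from_quat(s["tcp_rot"]).as_matrix()
    g=s["tool_pos"]+Rm@[0,0,.18]
    y=np.degrees(np.arctan2(Rm[1,0],Rm[0,0]))
    t=np.array([tx,ty,z-.18])
    print("t",s["time"],"tcp",s["tool_pos"].round(4),"grasp",g.round(4),"yaw",y.round(2),"zax",Rm[:,2].round(4),"gap",s["finger_gap"],"F",s["force"].round(1),"T",s["torque"].round(2))
    print("delta tool",(Rm.T@(t-g)).round(4),"turn",round(y-yaw,2))
E
python3 - <<'E'
from st import *
st()
p=bot.camera_params("wrist");a=bot.capture("wrist")
for z in(.111,): 
  for x in (-.022,.022):
    w=np.array([.5677,.2393,z])+[x*np.cos(.026),x*np.sin(.026),0];u=proj(p,w)[0];print(u);cv2.drawMarker(a,tuple(int(v) for v in u),(0,0,255),0,8)
cv2.imwrite("pics/w1.png",a)
E
```

```text
t 1.9167 tcp [0.5743 0.2586 0.405 ] grasp [0.5742 0.2587 0.225 ] yaw 91.56 zax [-2.e-04  3.e-04 -1.e+00] gap 1.0021448672472517 F [ 0.5 -0.5 -0.5] T [ 0.03  0.01 -0.02]
delta tool [-0.0193 -0.007   0.127 ] turn 0.06
[258.55546261 181.88531215]
[259.2884847  229.55114715]
```

View pics/w1.png

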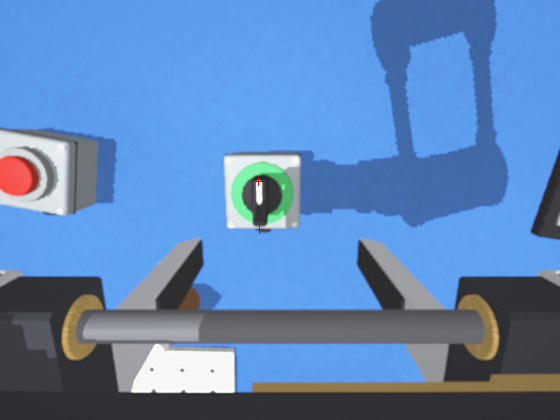

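Run:
```python
import cv2
a=cv2.imread("pics/w1.png")
cv2.imwrite("pics/w1c.png",cv2.resize(a[145:245,210:310],None,fx=6,fy=6,interpolation=cv2.INTER_CUBIC))
```

```text
(no output)
```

View pics/w1c.png

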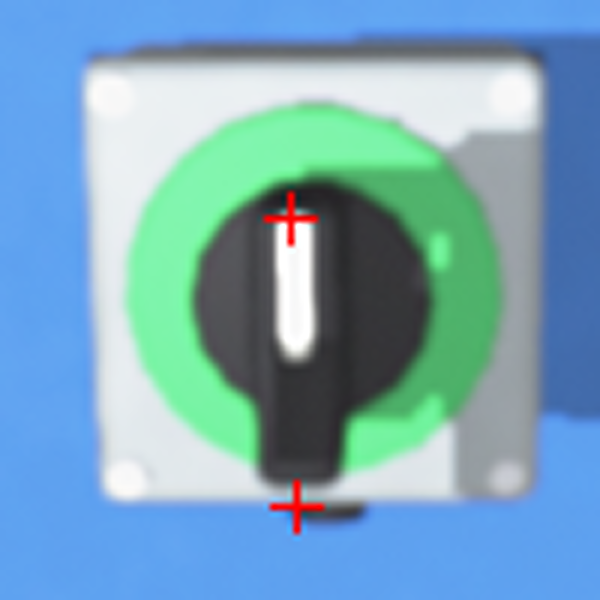

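The markers sit about 3 mm beyond the bar in +x and 1 mm off in -y. I'll aim for (0.566, 0.240), and the yaw is fine.

>>> drive_tool([
  [-0.0093, -0.0044, 0, 0, 0.094],
  [-0.0093, -0.0044, 0.01, 0, 0.094],
  [0, 0, 0.02, 0, 0.094],
  [0, 0, 0.02, 0, 0.094],
  [0, 0, 0, 0, 0.094],
])

```text
time: 2.38
tool_pos: [0.5651, 0.2382, 0.3513]
tcp_rot: [0.698, 0.716, -0.003, -0.002]
force: [-0.6, -0.5, -0.1]
finger_gap: 1.0
```

>>> drive_tool([
  [0, 0, 0.02, 0, 0.094],
  [0, 0, 0.02, 0, 0.094],
  [0, 0, 0.02, 0, 0.094],
  [0, 0, 0.015, 0, 0.094],
  [0, 0, 0, 0, 0.094],
])

```text
time: 2.8
tool_pos: [0.5658, 0.2386, 0.2775]
tcp_rot: [0.698, 0.716, -0.002, -0.001]
force: [0.8, -0.6, -0.8]
finger_gap: 0.999
```

Run:
```python
from st import *
st(.566,.2398)
cv2.imwrite("pics/w2.png",bot.capture("wrist"))
```

```text
t 2.8 tcp [0.5658 0.2386 0.2775] grasp [0.5649 0.2384 0.0975] yaw 91.51 zax [-0.0052 -0.0016 -1.    ] gap 0.998845458012617 F [ 0.8 -0.6 -0.8] T [ 0.02 -0.01 -0.07]
delta tool [ 0.0014  0.0012 -0.0005] turn 0.01
```

View pics/w2.png

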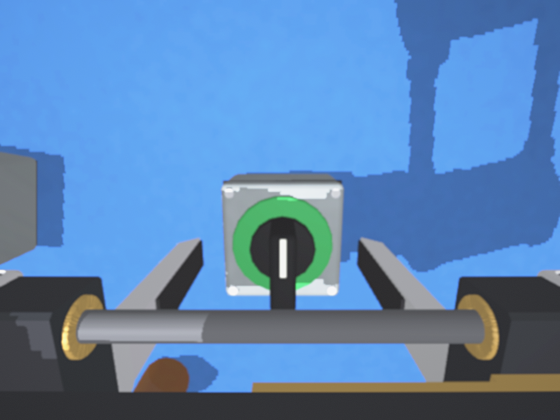

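Bar at column 283, midway between the fingers (about 281). Closing.

>>> drive_tool([
  [0.001, 0.001, 0, 0, 0.03],
  [0, 0, 0, 0, 0.0],
  [0, 0, 0, 0, 0.0],
  [0, 0, 0, 0, 0.0],
  [0, 0, 0, 0, 0.0],
], force=40)

```text
time: 3.27
tool_pos: [0.5682, 0.2401, 0.2805]
tcp_rot: [0.698, 0.716, 0.001, 0.0]
force: [0.2, 0.6, 0.8]
finger_gap: 0.68
```

>>> drive_tool([
  [0, 0, 0, 0, 0.0],
  [0, 0, 0, 0, 0.0],
  [0, 0, 0, 0, 0.0],
  [0, 0, 0, 0, 0.0],
  [0, 0, 0, 0, 0.0],
])

```text
time: 3.68
tool_pos: [0.568, 0.2401, 0.2796]
tcp_rot: [0.698, 0.716, -0.0, -0.0]
force: [0.3, 0.2, 0.1]
finger_gap: 0.329
```

Run:
```python
from st import *
st(.566,.2398)
```

```text
t 3.6833 tcp [0.568  0.2401 0.2796] grasp [0.568  0.2401 0.0996] yaw 91.5 zax [-1.e-04  0.e+00 -1.e+00] gap 0.32930219070752387 F [0.3 0.2 0.1] T [-0.02  0.04 -0.02]
delta tool [-0.0002 -0.002   0.0016] turn -0.0
```

>>> drive_tool([
  [0, -0.0015, 0.001, 0, 0.0],
  [0, 0, 0, 0, 0.0],
  [0, 0, 0, 0, 0.0],
  [0, 0, 0, 0, 0.0],
  [0, 0, 0, 0, 0.0],
])

```text
time: 4.1
tool_pos: [0.5663, 0.2399, 0.2785]
tcp_rot: [0.698, 0.716, -0.0, -0.0]
force: [-0.6, -0.4, -0.5]
finger_gap: 0.141
```

>>> drive_tool([
  [0, 0, 0, 0, 0.0],
  [0, 0, 0, 0, 0.0],
  [0, 0, 0, 0, 0.0],
  [0, 0, 0, 0, 0.0],
  [0, 0, 0, 0, 0.0],
])

```text
time: 4.52
tool_pos: [0.5663, 0.2399, 0.2785]
tcp_rot: [0.698, 0.716, -0.0, -0.0]
force: [-0.9, -1.6, -1.6]
finger_gap: 0.145
```

Run:
```python
from st import *
st(.566,.2398)
```

```text
t 4.5167 tcp [0.5663 0.2399 0.2785] grasp [0.5662 0.2399 0.0985] yaw 91.5 zax [-7.e-04 -3.e-04 -1.e+00] gap 0.14499919774100867 F [-0.9 -1.6 -1.6] T [-0.22  0.17  0.07]
delta tool [-0.0001 -0.0002  0.0005] turn 0.0
```

Opening is 13.6 mm against a 14 mm bar, so it is gripped with small side forces. Twisting clockwise, which is + about tool z.

>>> drive_tool([
  [0, 0, 0, 4, 0.0],
  [0, 0, 0, 4, 0.0],
  [0, 0, 0, 4, 0.0],
  [0, 0, 0, 4, 0.0],
  [0, 0, 0, 4, 0.0],
])

```text
time: 4.93
tool_pos: [0.5663, 0.2398, 0.2785]
tcp_rot: [0.812, 0.583, -0.001, 0.0]
force: [-1.2, -2.5, -0.7]
finger_gap: 0.148
```

Run:
```python
from st import *
st(.566,.2398)
```

```text
t 4.9333 tcp [0.5663 0.2398 0.2785] grasp [0.5662 0.2396 0.0985] yaw 71.33 zax [-8.e-04 -9.e-04 -1.e+00] gap 0.1483744644274599 F [-1.2 -2.5 -0.7] T [-0.34  0.17  0.16]
delta tool [ 0.0001 -0.0002  0.0005] turn -20.17
```

>>> drive_tool([
  [0, 0, 0, 4, 0.0],
  [0, 0, 0, 4, 0.0],
  [0, 0, 0, 4, 0.0],
  [0, 0, 0, 4, 0.0],
  [0, 0, 0, 4, 0.0],
])

```text
time: 5.35
tool_pos: [0.5663, 0.2396, 0.2785]
tcp_rot: [0.901, 0.433, -0.001, 0.0]
force: [-2.2, -2.0, -0.2]
finger_gap: 0.144
```

>>> drive_tool([
  [0, 0, 0, 4, 0.0],
  [0, 0, 0, 4, 0.0],
  [0, 0, 0, 4, 0.0],
  [0, 0, 0, 4, 0.0],
  [0, 0, 0, 2, 0.0],
])

```text
time: 5.77
tool_pos: [0.5661, 0.2395, 0.2785]
tcp_rot: [0.958, 0.287, -0.001, 0.001]
force: [-1.6, -2.5, -0.9]
finger_gap: 0.147
```

>>> drive_tool([
  [0, 0, 0, 0, 0.0],
  [0, 0, 0, 0, 0.0],
  [0, 0, 0, 0, 0.0],
  [0, 0, 0, 0, 0.0],
  [0, 0, 0, 0, 0.0],
])

```text
time: 6.18
tool_pos: [0.5662, 0.2395, 0.2785]
tcp_rot: [0.957, 0.289, -0.001, 0.001]
force: [-2.4, -4.4, -0.1]
finger_gap: 0.15
```

Run:
```python
from st import *
st(.566,.2398)
cv2.imwrite("pics/w3.png",bot.capture("wrist"))
a=bot.capture("scene")
cv2.imwrite("pics/s3.png",cv2.resize(a[110:190,315:405],None,fx=6,fy=6,interpolation=cv2.INTER_CUBIC))
```

```text
t 6.1833 tcp [0.5662 0.2395 0.2785] grasp [0.5659 0.2392 0.0985] yaw 33.55 zax [-0.0015 -0.0016 -1.    ] gap 0.14975504118480126 F [-2.4 -4.4 -0.1] T [-0.91  0.47  0.15]
delta tool [ 0.0004 -0.0004  0.0005] turn -57.95
```

View pics/w3.png

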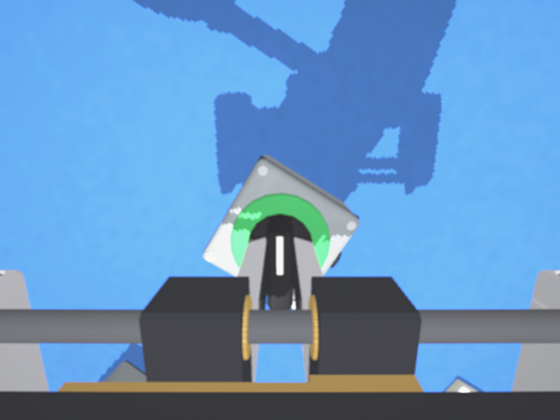

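View pics/s3.png

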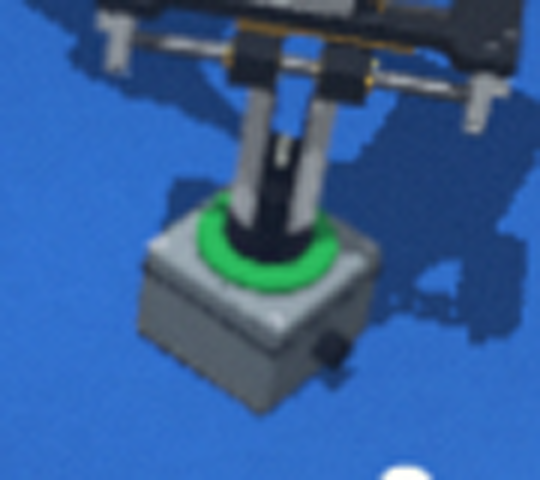

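The bar has turned with the jaws: the white line at wrist (280,255) is still parallel to the pads, at about 58° of turn. A few more degrees onto the stop, then hold.

>>> drive_tool([
  [0, 0, 0, 2, 0.0],
  [0, 0, 0, 1, 0.0],
  [0, 0, 0, 0, 0.0],
  [0, 0, 0, 0, 0.0],
  [0, 0, 0, 0, 0.0],
])

```text
time: 6.7
tool_pos: [0.5661, 0.2395, 0.2785]
tcp_rot: [0.965, 0.264, -0.001, 0.001]
force: [-2.8, -5.0, -0.2]
finger_gap: 0.145
```

>>> drive_tool([
  [0, 0, 0, 0, 0.0],
  [0, 0, 0, 0, 0.0],
  [0, 0, 0, 0, 0.0],
  [0, 0, 0, 0, 0.0],
  [0, 0, 0, 0, 0.0],
])

```text
time: 7.12
tool_pos: [0.5661, 0.2395, 0.2785]
tcp_rot: [0.965, 0.264, -0.001, 0.001]
force: [-3.4, -3.9, -0.4]
finger_gap: 0.144
```

Run:
```python
from st import *
st(.566,.2398)
a=bot.capture("wrist")
cv2.imwrite("pics/w4.png",cv2.resize(a[140:320,190:370],None,fx=3,fy=3,interpolation=cv2.INTER_CUBIC))
```

```text
t 7.1167 tcp [0.5661 0.2395 0.2785] grasp [0.5659 0.2392 0.0985] yaw 30.61 zax [-0.0013 -0.0018 -1.    ] gap 0.14449499889298442 F [-3.4 -3.9 -0.4] T [-0.84  0.48  0.52]
delta tool [ 0.0004 -0.0005  0.0005] turn -60.89
```

View pics/w4.png

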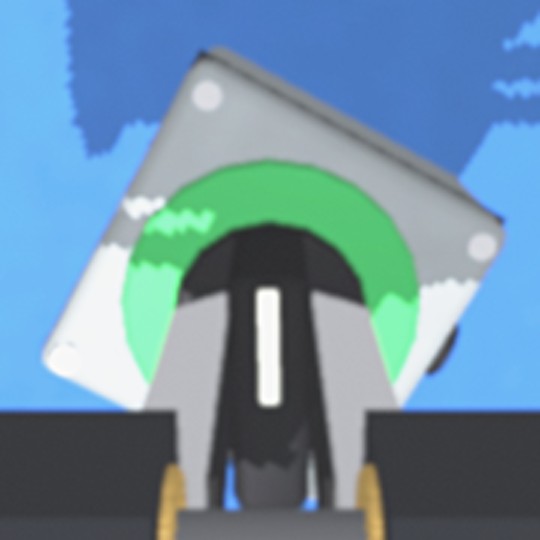

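The moment jumped to 0.52 N m, above the spring's 0.2, so it is on the stop. It has been held there about 0.8 s. Opening in place, then rising.

>>> drive_tool([
  [0, 0, 0, 0, 0.094],
  [0, 0, 0, 0, 0.094],
  [0, 0, 0, 0, 0.094],
  [0, 0, 0, 0, 0.094],
  [0, 0, 0, 0, 0.094],
])

```text
time: 7.58
tool_pos: [0.5679, 0.2399, 0.2793]
tcp_rot: [0.965, 0.263, 0.002, 0.0]
force: [1.1, -3.6, -0.5]
finger_gap: 0.464
```

>>> drive_tool([
  [0, 0, 0, 0, 0.094],
  [0, 0, 0, 0, 0.094],
  [0, 0, 0, 0, 0.094],
  [0, 0, 0, 0, 0.094],
  [0, 0, 0, 0, 0.094],
])

```text
time: 8.0
tool_pos: [0.5664, 0.2405, 0.2787]
tcp_rot: [0.965, 0.263, 0.0, -0.0]
force: [0.3, -0.1, 0.7]
finger_gap: 0.818
```

>>> drive_tool([
  [0, 0, 0, 0, 0.094],
  [0, 0, 0, 0, 0.094],
  [0, 0, 0, 0, 0.094],
  [0, 0, -0.01, 0, 0.094],
  [0, 0, -0.015, 0, 0.094],
])

```text
time: 8.42
tool_pos: [0.566, 0.2399, 0.3029]
tcp_rot: [0.965, 0.263, -0.002, -0.0]
force: [0.3, -0.3, 0.1]
finger_gap: 1.001
```

>>> drive_tool([
  [0, 0, -0.025, 0, 0.094],
  [0, 0, -0.025, 0, 0.094],
  [0, 0, -0.025, 0, 0.094],
  [0, 0, -0.02, 0, 0.094],
  [0, 0, 0, 0, 0.094],
])

```text
time: 8.83
tool_pos: [0.5674, 0.2403, 0.4044]
tcp_rot: [0.965, 0.263, 0.005, -0.0]
force: [0.7, -0.1, 1.4]
finger_gap: 0.997
```

>>> drive_tool([
  [0, 0, 0, 0, 0.094],
  [0, 0, 0, 0, 0.094],
  [0, 0, 0, 0, 0.094],
  [0, 0, 0, 0, 0.094],
  [0, 0, 0, 0, 0.094],
])

```text
time: 9.25
tool_pos: [0.5664, 0.24, 0.3974]
tcp_rot: [0.965, 0.263, -0.001, -0.0]
force: [-0.0, 0.3, -0.1]
finger_gap: 0.997
```

Run:
```python
from st import *
st(.566,.2398)
cv2.imwrite("pics/w5.png",bot.capture("wrist"));cv2.imwrite("pics/s5.png",bot.capture("scene"))
```

```text
t 9.25 tcp [0.5664 0.24   0.3974] grasp [0.566  0.2399 0.2174] yaw 30.5 zax [-2.3e-03 -6.0e-04 -1.0e+00] gap 0.996750684783082 F [-0.   0.3 -0.1] T [-0.04 -0.01  0.06]
delta tool [3.000e-04 1.000e-04 1.194e-01] turn -61.0
```

View pics/w5.png

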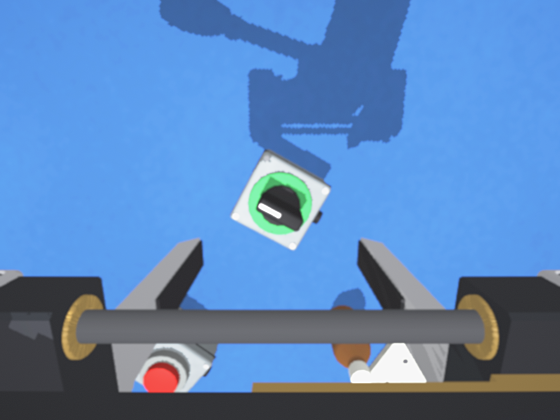

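View pics/s5.png

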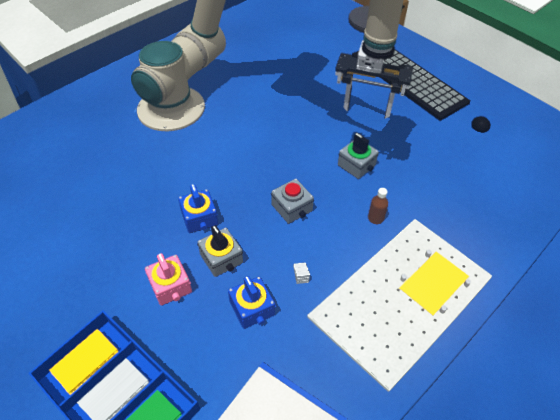

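Wrist view: the bar at (280,210) again lies parallel to the box sides, so it is back at rest. The scene view shows everything else unmoved and the arm clear.

```bash
python3 -c "
from rig import bot
print(bot.sign_off())"
```

```text
the job is handed in; nothing more can be done
None
```

The marking run was started: I twisted the green-collar switch clockwise to its stop, held it there about 0.8 s, and let go. I handed the job in at about 9.4 s.

- **At the stop:** the jaws had turned about 61° and the moment rose to 0.52 N m, well above the spring's 0.2 N m. The bar was still square in the pads.
- **After release:** the wrist picture shows the bar parallel to its box again, as it was at the start. I judged this by eye, because the joint value itself cannot be read.
- **Other things in the scene:** the yellow-collar switch, stop button, bottle, gauge block and look-alikes appear unmoved. The robot is clear of everything, with wrist force near zero.
- **One disagreement:** the collar and the bar gave switch positions about 2–3 mm apart in x. I gripped between the two, and side forces stayed below about 6 N.

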